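# Assemble the small sieve stack on the shaker

### The arm

A 6-joint arm with a two-finger parallel gripper is mounted at the origin on the work surface. World frame = base frame: x ahead of the robot, y to its left, z up, the work surface at z = 0. Lengths are in m, angles in rad, forces in N, time in s.
With the tool pointing down it reaches from about 0.275 to 0.825 m from the base axis. Payload 4.9 kg.
Tool frame: the origin (TCP) lies midway between the tips of the shut fingers; the grasp point (between the pads) lies 19 mm behind it (grip_point_offset is the distance from the TCP to the grasp point, in m); z points along the fingers, y is the line along which they close (so a half turn about z gives the same grasp; the last joint's range is limited). The gripper opens to 85 mm and grips with 20 to 120 N. Pads are 22 mm wide; open, the fingers measure 114 mm over their backs; the gripper's body (76 mm by 85 mm) begins 54 mm behind the grasp point. The pads swing forward as they close: fully open they stand 13 mm farther back than shut.
Start: joints at [0.996, 0.326, -0.193, 1.052, 0, 1.437], TCP at [0.235, 0.497, 0.231] pointing down, gripper open.
Joint ranges: [-2.65, 2.65], [-0.97, 1.79], [-1.3, 1.35], [-1.93, 2.1], [-1.47, 1.37], [-3.14, 3.14]. Speed limits (rad/s): [2.57, 2.57, 3.14, 3.14, 3.14, 3.14].

### API

Orientations are given as a rotation vector (axis times angle).
In Python, from cell import * gives the robot as it stands. Calls block until the motion is done:
- movep(position, orientation): joint-space move of the TCP to a pose.
- move_l(position, velocity=0.15, rot=None, until_force=None): straight line of the TCP; rot=None keeps the orientation; velocity is the mean speed in m/s. With until_force (N) it stops when the force on the tool has changed by that much, and returns True; else False.
- set_joints(angles): joint-space move.
- let_go() and grab(newtons=None): open the fingers fully, or close them until they stop; newtons is the grip in N (None keeps the last).
- sleep(seconds).
- ik(position, orientation): joint angles nearest the present ones, or None.
- get_state(): the state.
- grab_frame(name): name is "scene" or "top"; returns a dict with "img" (400x640x3 uint8, red, green, blue), "fx", "fy", "cx", "cy" (pixels), "k1" (the pictures are not rectified: a ray, as slopes to the right and down, at radius r is drawn at 1 + k1 r^2 times it, then the intrinsics apply), "cam_to_world" (4x4, takes a point from camera to world coordinates). Camera axes: x right, y down, z forward; pixel columns grow to the right and rows downward; lengths in m; the calibration is good to about 2 mm. A picture is of the moment at which its call begins. There is no depth.
A pose or a line that the arm cannot do raises MotionError and nothing moves.
- sign_off(): hands the job in; it is judged then, once.
Trained networks look in the newest picture that a camera, given by its name, has taken for a name from the list of things; names that differ only in an ending like _2 or _b are one class to them, and where a whole thing is asked for, a point or a joint stands for the part that bears it (a point fixed in the world has none). Each returns a list of dicts, best first, with "score" (0 to 1); they miss things now and then, are a little off and sometimes report something else, mostly with a low value. They report only what shows in the picture. A call takes as long as a camera call. They do not tell look-alikes from the thing itself.
- spot_in(camera, name): "centre" ([column, row] in pixels, amid what is visible of it).
- silhouettes(camera, name): "mask" (400x640 bool, what is visible of it) and "centre" ([column, row] in pixels, amid what is visible of it).
- tip_of(camera, name): "centre" ([column, row] in pixels: a listed point, or the origin of a listed thing).
The state is a dict: "clock": time; "q": joint angles; "joint_velocities": joint speeds; "tau": joint torques, N m; "position": TCP position; "eef_rot": TCP orientation; "contact_force": force on the tool from outside, world axes, zero at the start; "wrist_torque": the same for the moment, N m; "finger_gap": opening from 0.0 (shut) to 1.0 (fully open); "grasp_force": force on a finger pad.
Only numpy, scipy, OpenCV 4.12 (cv2) and the standard library are available. Lean on these libraries where they do the work, as an engineer would, in place of code of your own. Each camera call takes 0.05 s, during which the arm holds its last target. There are 200 camera calls.

### The job

Build the small sieve stack on the shaker: nest the deep small sieve, upright, in the receiver pan on the shaker plate, and the shallow small sieve on top of it in the same way. Both should sit fully home and level, skirt inside the rim below, and be let go.

Things in the scene. Friction and masses are not known exactly. Their poses are not given: they have to be found in the camera images.
- pan_rim (a point): Centre of the mouth, at rim height, of the receiver pan: a plain round steel pan, 60 mm outer, 55 mm inner diameter, 40 mm high, clamped on the top plate of a white box-shaped shaker (150 x 150 mm, fixed to the table; plate 56 mm and pan rim 96 mm above the table). z up.
- deep_center (a point): Centre, half-way up, of the deep small sieve: loose upright steel cylinder, open top, 64 mm high, ~130 g. Foot: 12 mm skirt widening from 39 to 49 mm; above it, from a flat shoulder, a straight collar 60 mm outer, 55 inner. Skirt drops into the rim below, shoulder rests on the rim: home, its centre is 20 mm over the pan rim. Grip the collar's outside near its top, fingers above the shoulder. z up.
- shallow_center (a point): Centre, half-way up, of the shallow small sieve: same shape, diameters and 12 mm skirt as the deep one but only 46 mm high, coarser mesh, ~100 g, loose and upright. The two stand on opposite sides of the shaker, either way round. Fully home its centre is 43 mm above the deep sieve's centre. Grip the collar's outside near its top, fingers above the shoulder. z up.
Not all that is in view belongs to the job. What is shaped like the part that bears shallow_center but blue or pink is not meant.

How it is judged:
By the outcome, as a careful person would: the job done as asked, in the order asked, and still so for the second after the job is handed in, with the robot touching nothing.
It also fails if it takes over 48 s, if anything falls off the work surface, if the arm or the gripper's body presses on something with over 40 N, if the wrist force passes 120 N, or if a joint passes its speed limit or range.

## Working session

There is one attempt and no reset: what is moved stays moved. The work goes in short steps, each a Python script; the robot and the scene stay as the last script left them, time stands still between calls to the robot, and variables do not carry over. Pictures are saved under pics/ and viewed, at most 10 in all, crops included, and the job is handed in when it is done.

```bash
mkdir -p pics; ls; python3 - <<'E'
from cell import *
import cv2,numpy as np
for c in ["scene","top"]:
    f=grab_frame(c); cv2.imwrite(f"pics/{c}0.png",f["img"][:,:,::-1])
    print(c,f["fx"],f["fy"],f["cx"],f["cy"],f["k1"],np.round(f["cam_to_world"],3).tolist())
    for n in ["pan_rim","deep_center","shallow_center"]:
        print(n,[(np.round(d["centre"],1).tolist(),round(d["score"],2)) for d in tip_of(c,n)],[(np.round(d["centre"],1).tolist(),round(d["score"],2)) for d in spot_in(c,n)] if n!="pan_rim" else "")
print(get_state()["clock"],get_state()["eef_rot"])
E
```

```text
pics
scene 437.2172474534668 437.2172474534668 316.7526521924866 203.27157563291587 -0.03463739081496547 [[0.193, 0.615, -0.764, 1.219], [0.981, -0.128, 0.144, -0.077], [-0.009, -0.778, -0.628, 0.703], [0.0, 0.0, 0.0, 1.0]]
pan_rim [([279.8, 231.2], 0.75)] 
deep_center [] [([143.9, 240.3], 0.83)]
shallow_center [([384.1, 225.5], 0.95), ([462.9, 210.2], 0.94), ([424.3, 216.4], 0.74), ([397.6, 188.6], 0.73)] [([398.0, 185.9], 0.97), ([379.9, 220.0], 0.84), ([426.1, 215.0], 0.73), ([463.6, 212.3], 0.67)]
top 394.5535893319764 394.5535893319764 317.17924489903316 197.25256167146964 0.01787283500246805 [[0.022, -0.983, 0.182, 0.301], [-1.0, -0.023, -0.007, 0.062], [0.011, -0.182, -0.983, 0.961], [0.0, 0.0, 0.0, 1.0]]
pan_rim [([352.8, 153.5], 0.96)] 
deep_center [([475.4, 205.9], 0.64)] [([480.2, 205.0], 0.73)]
shallow_center [([164.9, 185.5], 0.89), ([246.3, 188.1], 0.89), ([209.6, 185.5], 0.75), ([215.1, 234.7], 0.56)] [([206.5, 186.2], 0.9), ([216.0, 238.1], 0.89), ([163.5, 188.0], 0.87), ([249.8, 187.2], 0.57)]
0.6 [ 6.86811207e-01  3.06558523e+00 -2.79717200e-05]
```

View pics/scene0.png

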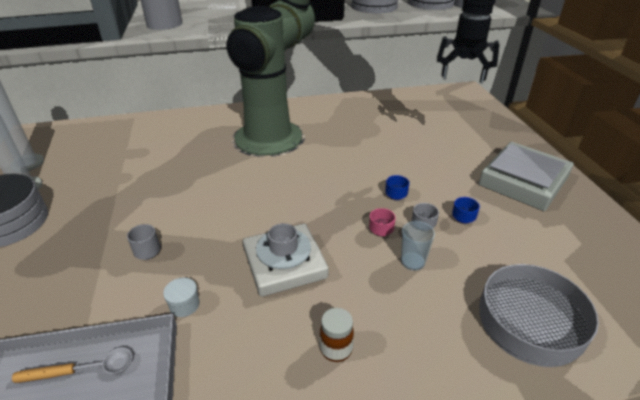

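View pics/top0.png

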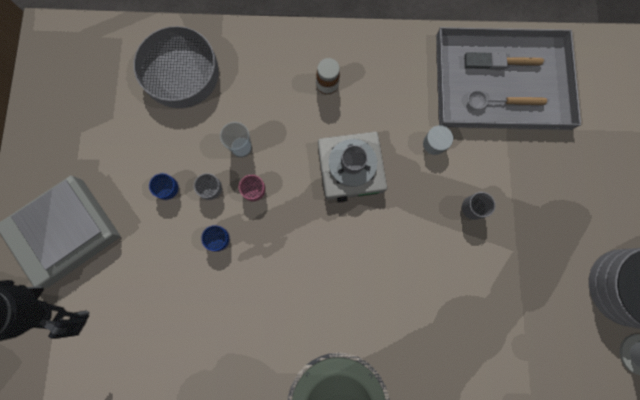

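The deep sieve is the grey cup at scene (144,241) / top (481,205), and the pan is at top (354,158). Candidates for the shallow sieve in the top view are blue (164,187), blue (215,238), pink (251,187) and grey steel (207,186). The glass at (236,139) and the white jar at (440,139) are clutter. I choose the steel one at (207,186) and will fit outlines, then check it in a close crop.

```bash
cat > h.py <<'E'
from cell import *
import cv2,numpy as np
from scipy.optimize import minimize
def proj(f,P):
    T=np.linalg.inv(f["cam_to_world"]); p=np.atleast_2d(P)@T[:3,:3].T+T[:3,3]
    s=p[:,:2]/p[:,2:]; s=s*(1+f["k1"]*(s**2).sum(1,keepdims=True))
    return s*[f["fx"],f["fy"]]+[f["cx"],f["cy"]]
def ray(f,px):
    d=(np.array(px)-[f["cx"],f["cy"]])/[f["fx"],f["fy"]]; s=d.copy()
    for _ in range(5): s=d/(1+f["k1"]*(s@s))
    M=np.array(f["cam_to_world"]); return M[:3,3],M[:3,:3]@np.r_[s,1]
def onz(f,px,z):
    o,d=ray(f,px); return o+d*(z-o[2])/d[2]
A=np.linspace(0,2*np.pi,60)
def circ(x,y,z,r): return np.c_[x+r*np.cos(A),y+r*np.sin(A),0*A+z]
def hull(f,x,y,h,z0=0):
    P=np.vstack([circ(x,y,z0+h,.03),circ(x,y,z0+.012,.03),circ(x,y,z0,.0195)])
    return cv2.convexHull(proj(f,P).astype(np.float32))
def fit(f,mask,xy,h,z0=0):
    S=8
    ys,xs=np.where(mask); o=np.array([xs.min()-10,ys.min()-10]); w=[xs.max()-o[0]+10,ys.max()-o[1]+10]
    sub=mask[max(o[1],0):o[1]+w[1],max(o[0],0):o[0]+w[0]].astype(np.uint8)
    big=cv2.resize(sub,None,fx=S,fy=S,interpolation=cv2.INTER_NEAREST)
    def c(p):
        m=np.zeros_like(big); cv2.fillConvexPoly(m,np.round((hull(f,p[0],p[1],h,z0)-o+.5)*S).astype(np.int32),1)
        return 1-(m&big).sum()/max((m|big).sum(),1)
    r=minimize(c,xy,method="Nelder-Mead",options=dict(initial_simplex=np.array(xy)+[[0,0],[.006,0],[0,.006]]))
    return r.x,r.fun
def maskat(cam,name,px):
    L=silhouettes(cam,name)
    L=[d for d in L if np.hypot(*(np.array(d["centre"])-px))<15]
    return L[0]["mask"] if L else None
E
python3 - <<'E'
from h import *
F={c:grab_frame(c) for c in ["top","scene"]}
t={}
for n,h,z0,pt,ps in [("deep_center",.064,0,(480,205),(144,241)),("shallow_center",.046,0,(207,186),(425,215))]:
    for c,px in [("top",pt),("scene",ps)]:
        m=maskat(c,n,px)
        if m is None: print(n,c,"none"); continue
        x,l=fit(F[c],m,onz(F[c],px,h/2)[:2],h); print(n,c,x.round(4),round(l,3)); t[n,c]=x,h
for c in F:
    L=tip_of(c,"pan_rim")
    if L: print("pan",c,onz(F[c],L[0]["centre"],.096).round(4),L[0]["centre"])
crops=[]
for c,px in [("top",(207,186)),("top",(480,205)),("top",(353,155)),("scene",(425,215)),("scene",(144,241)),("scene",(282,240))]:
    x,y=px; im=F[c]["img"][y-27:y+28,x-32:x+33,::-1]
    crops.append(cv2.resize(im,None,fx=4,fy=4,interpolation=cv2.INTER_CUBIC))
cv2.imwrite("pics/crops.png",np.vstack([np.hstack(crops[:3]),np.hstack(crops[3:])]))
E
```

```text
deep_center top [ 0.4611 -0.326 ] 0.089
deep_center scene [ 0.4615 -0.3249] 0.091
shallow_center top [0.4946 0.3179] 0.051
shallow_center scene [0.4955 0.3199] 0.233
pan top [ 0.5591 -0.0291  0.096 ] [355.3, 156.0]
pan scene [ 0.5596 -0.0252  0.096 ] [282.2, 232.5]
```

View pics/crops.png

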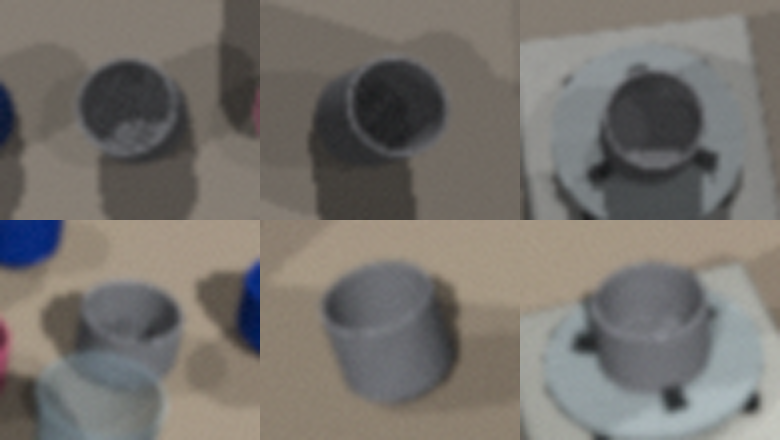

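The crop confirms the steel-grey shallow sieve, flanked by the blue and pink cups. Deep sieve and pan are also clear, with the pan rim at top ≈(354,157) and scene ≈(283,233). Next I grasp the deep sieve and carry it over the pan.

```bash
cat >> h.py <<'E'
from scipy.spatial.transform import Rotation as R
def down(psi):
    y=np.array([np.cos(psi),np.sin(psi),0]); z=np.array([0,0,-1.])
    return R.from_matrix(np.c_[np.cross(y,z),y,z]).as_rotvec()
def best(pos,psi,pos2):
    o=[]
    for p in (psi,psi+np.pi):
        q=ik(pos,down(p)); q2=ik(pos2,down(p))
        if q is not None and q2 is not None: o.append((max(abs(q[5]),abs(q2[5])),p))
    return down(min(o)[1])
def st():
    s=get_state(); print(round(s["clock"],2),np.round(s["position"],4),"F",np.round(s["contact_force"],1),"gap",round(s["finger_gap"],3),"gf",round(s["grasp_force"],1)); return s
E
python3 - <<'E'
from h import *
F={c:grab_frame(c) for c in ["top","scene"]}
print(onz(F["top"],(354.2,157),.096),onz(F["scene"],(282.9,233),.096))
d=np.array([.4612,-.3255]); pan=np.array([.5583,-.0268])
r=best([*d,.13],np.pi/2,[*pan,.2])
movep([*d,.13],r); st()
move_l([*d,.024],.12); st()
grab(40); st()
move_l([*d,.175],.2); st()
movep([*pan,.175],r); st()
f=grab_frame("scene"); a=f["img"]; t=grab_frame("top")["img"]
m=maskat("scene","deep_center",(280,195)); 
if m is not None: print(fit(f,m,pan,.064,.15))
ims=[cv2.resize(i[y-50:y+50,x-65:x+65,::-1],None,fx=4,fy=4,interpolation=cv2.INTER_CUBIC)for i,x,y in[(a,283,205)]]+[cv2.resize(t[105:205,305:370,::-1],None,fx=4,fy=4)]
cv2.imwrite("pics/held.png",np.hstack(ims))
E
```

```text
[ 0.55664257 -0.02665191  0.096     ] [ 0.56139799 -0.02399778  0.096     ]
4.12 [ 0.4616 -0.3249  0.1301] F [ 0.2 -0.1 -0.5] gap 1.0 gf 0.0
5.15 [ 0.4617 -0.3259  0.0247] F [ 0.2 -0.7  0. ] gap 1.0 gf 0.0
5.52 [ 0.4618 -0.3259  0.0251] F [-1.2  0.6  6.3] gap 0.692 gf 43.1
6.42 [ 0.4605 -0.3249  0.1738] F [-1.1  0.8 -2.2] gap 0.695 gf 43.2
7.62 [ 0.5582 -0.0278  0.1747] F [-0.7  0.4 -1.5] gap 0.694 gf 43.2
(array([ 0.56083524, -0.02985111]), np.float64(0.028370826766012325))
```

View pics/held.png

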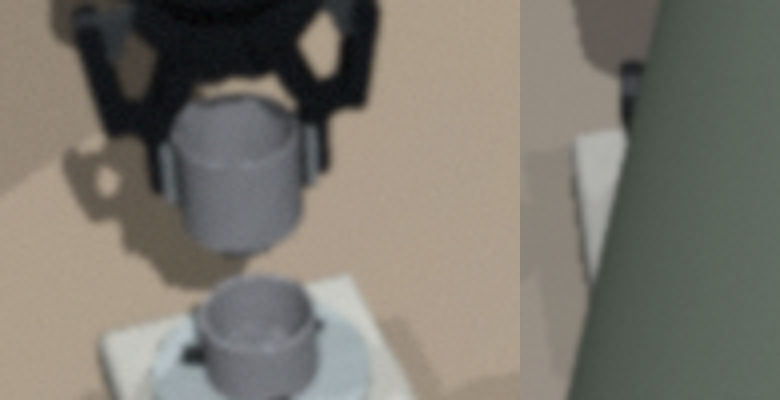

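The sieve hangs upright and centred in the fingers. In the scene view its collar centre is at about column 278 and the pan's at about 283, so y looks a few mm off. I'll measure the pan outline directly with an edge fit.

```bash
cat >> h.py <<'E'
def edgefit(f,img,x0,y0,zs,rng=.012):
    """pos of an upright 60 mm cylinder (zs=bottom,top) by image gradient along its outline and rim"""
    g=cv2.GaussianBlur(img.astype(np.float32).mean(2),(0,0),.8)
    gx,gy=cv2.Sobel(g,5,1,0),cv2.Sobel(g,5,0,1)
    def c(p):
        H=cv2.convexHull(np.vstack([proj(f,circ(p[0],p[1],z,.03)) for z in zs]).astype(np.float32))[:,0]
        H=np.vstack([H,H[:1]]); s=np.r_[0,np.cumsum(np.hypot(*np.diff(H,axis=0).T))]
        u=np.linspace(0,s[-1],160,endpoint=False); P=np.c_[np.interp(u,s,H[:,0]),np.interp(u,s,H[:,1])]
        T=np.roll(P,-1,0)-np.roll(P,1,0); N=np.c_[T[:,1],-T[:,0]]/np.hypot(*T.T)[:,None]
        q=P.astype(np.float32)[None]
        a=cv2.remap(gx,q,None,1)[0]*N[:,0]+cv2.remap(gy,q,None,1)[0]*N[:,1]
        return -np.minimum(np.abs(a),60).mean()
    G=np.arange(-rng,rng+1e-9,.001)
    v=min((c((x0+a,y0+b)),a,b) for a in G for b in G)
    return np.array([x0+v[1],y0+v[2]]),v[0]
E
python3 - <<'E'
from h import *
F={c:grab_frame(c) for c in ["top","scene"]}
i0={c:cv2.imread(f"pics/{c}0.png")[:,:,::-1] for c in F}
for c in F: 
  print("pan0",c,edgefit(F[c],i0[c],.558,-.027,(.056,.096)))
  print("deep0",c,edgefit(F[c],i0[c],.4611,-.3255,(.012,.064)))
print("pan now scene",edgefit(F["scene"],F["scene"]["img"],.558,-.027,(.056,.096)))
s=get_state()["position"]
print(s,"held",edgefit(F["scene"],F["scene"]["img"],.558,-.027,(.162,.214)))
E
```

```text
pan0 top (array([ 0.557, -0.027]), np.float64(-54.6315493842277))
deep0 top (array([ 0.4601, -0.3235]), np.float64(-47.28792046576611))
pan0 scene (array([ 0.563, -0.024]), np.float64(-55.22748442935978))
deep0 scene (array([ 0.4681, -0.3215]), np.float64(-51.775384775334786))
pan now scene (array([ 0.559, -0.029]), np.float64(-54.18416683071756))
[ 0.55829791 -0.02796788  0.17498746] held (array([ 0.56 , -0.031]), np.float64(-50.98870541141557))
```

```bash
python3 - <<'E'
from h import *
for c in ["top","scene"]:
    f=grab_frame(c); a=cv2.imread(f"pics/{c}0.png").mean(2); b=f["img"].astype(float).mean(2)
    w=(slice(40,180),slice(320,600)) if c=="top" else (slice(200,400),slice(150,500))
    print(c,np.round(f["cam_to_world"],3)[:3,3],cv2.phaseCorrelate(a[w],b[w]))
s=grab_frame("scene")
P=[edgefit(s,s["img"],.558,-.027,z,.008)[0] for z in ((.056,.096),(.162,.214))]
print(P,proj(s,[[.559,-.029,.096]]))
E
```

```text
top [0.301 0.062 0.961] ((0.08592858314551677, 0.027037619609501462), 0.46635715885818185)
scene [ 1.219 -0.077  0.703] ((-0.0156526473787153, 0.0403551080531912), 0.8841994917363467)
[array([ 0.559, -0.029]), array([ 0.559, -0.025])] [[280.31478367 232.55310401]]
```

```bash
cat >> h.py <<'E'
def panmask(f,img,x,y):
    H=lambda r,z:cv2.convexHull(np.vstack([proj(f,circ(x,y,zz,r)) for zz in z]).astype(np.float32))
    S=4; o=proj(f,[x,y,.076])[0].round()-40; o=o.astype(int)
    big=cv2.resize(np.ascontiguousarray(img[o[1]:o[1]+80,o[0]:o[0]+80,::-1]),None,fx=S,fy=S,interpolation=cv2.INTER_CUBIC)
    m=np.full(big.shape[:2],cv2.GC_BGD,np.uint8)
    for r,z,v in ((.038,(.050,.100),cv2.GC_PR_BGD),(.030,(.056,.096),cv2.GC_PR_FGD),(.022,(.062,.090),cv2.GC_FGD)):
        cv2.fillConvexPoly(m,((H(r,z)-o+.5)*S).round().astype(np.int32),v)
    cv2.grabCut(big,m,None,np.zeros((1,65)),np.zeros((1,65)),5,cv2.GC_INIT_WITH_MASK)
    b=((m==1)|(m==3)).astype(np.uint8)
    def c(p):
        k=np.zeros_like(b); hh=cv2.convexHull(np.vstack([proj(f,circ(p[0],p[1],z,.03)) for z in (.056,.096)]).astype(np.float32))
        cv2.fillConvexPoly(k,((hh-o+.5)*S).round().astype(np.int32),1); return 1-(k&b).sum()/(k|b).sum()
    r=minimize(c,[x,y],method="Nelder-Mead",options=dict(initial_simplex=np.array([x,y])+[[0,0],[.006,0],[0,.006]]))
    cv2.drawContours(big,cv2.findContours(b,0,1)[0],-1,(0,0,255),1); 
    hh=cv2.convexHull(np.vstack([proj(f,circ(*r.x,z,.03)) for z in (.056,.096)]).astype(np.float32))
    cv2.polylines(big,[((hh-o+.5)*S).round().astype(np.int32)],True,(0,255,0),1)
    return r.x,r.fun,big
E
python3 - <<'E'
from h import *
o=[]
for c in ["scene","top"]:
    f=grab_frame(c); 
    if c=="scene":
        L=silhouettes(c,"deep_center")
        for d in L:
            print(np.round(d["centre"]),round(d["score"],2))
            if d["centre"][1]<215: print("held",fit(f,d["mask"],(.558,-.028),.064,.15))
    x,e,b=panmask(f,cv2.imread(f"pics/{c}0.png")[:,:,::-1],.558,-.0265); print(c,x,e); o.append(b)
cv2.imwrite("pics/pan.png",np.hstack(o)); st()
E
```

```text
[278. 198.] 0.77
held (array([ 0.56050267, -0.02907599]), np.float64(0.04951345919932304))
scene [ 0.55960598 -0.02603687] 0.12194963232901668
top [ 0.55657611 -0.02631219] 0.07690127538970237
8.18 [ 0.5583 -0.027   0.175 ] F [ 0.   0.6 -1.4] gap 0.691 gf 43.2
```

View pics/pan.png

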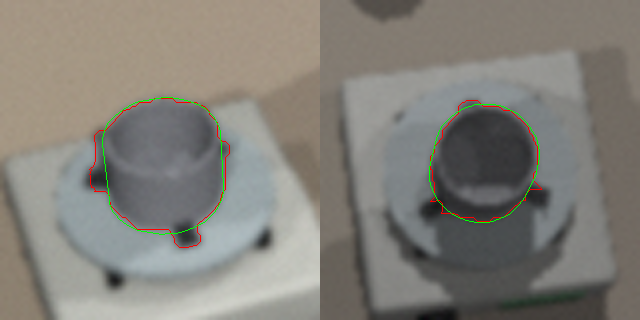

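The pan outline fits well: about (.5596,-.025) from the scene view and (.5566,-.0263) from the top view. After correcting for the held sieve's own bias, I lower at (.557,-.0248) with force guarding.

```bash
python3 - <<'E'
from h import *
p=[.557,-.0248]
move_l([*p,.135],.1); st()
print(move_l([*p,.106],.04,until_force=5)); st()
f=grab_frame("scene"); L=silhouettes("scene","deep_center")
for d in L[:2]: print(np.round(d["centre"]),fit(f,d["mask"],p,.064,.084))
cv2.imwrite("pics/low.png",cv2.resize(f["img"][160:260,218:348,::-1],None,fx=4,fy=4,interpolation=cv2.INTER_CUBIC))
E
```

```text
8.72 [ 0.5571 -0.0248  0.1351] F [-0.1 -0.6 -0.5] gap 0.69 gf 43.2
True
9.35 [ 0.5566 -0.0247  0.1091] F [-1.1  0.1  5.3] gap 0.695 gf 43.7
[281. 223.] (array([ 0.55587604, -0.02703652]), np.float64(0.11440358426118968))
```

View pics/low.png

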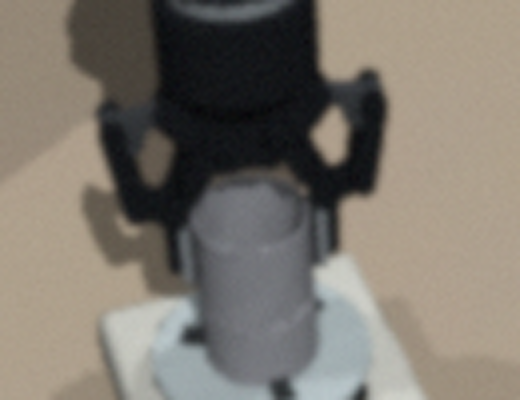

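The deep sieve is home: contact came at TCP z .109, exactly the expected height, and it stands level with its shoulder on the rim. I release it and fetch the shallow sieve.

```bash
python3 - <<'E'
from h import *
let_go(); x=get_state()["position"]
move_l([.557,-.0248,.22],.2); st()
s=np.array([.4949,.3184]); p=np.array([.557,-.0248])
r=best([*s,.01],np.radians(25),[*p,.2])
movep([*s,.17],r); 
f=grab_frame("scene"); L=silhouettes("scene","deep_center")
for d in L[:2]: print(np.round(d["centre"]),fit(f,d["mask"],p,.064,.084))
move_l([*s,.011],.13); st()
grab(40); st()
move_l([*s,.20],.2); st()
movep([*p,.215],r); st()
f=grab_frame("scene")
for n,h,z in (("shallow_center",.046,.204),("deep_center",.064,.084)):
  for d in silhouettes("scene",n):
    if abs(d["centre"][0]-280)<20: print(n,np.round(d["centre"]),fit(f,d["mask"],p,h,z))
cv2.imwrite("pics/held2.png",cv2.resize(f["img"][130:270,208:358,::-1],None,fx=4,fy=4,interpolation=cv2.INTER_CUBIC))
E
```

```text
10.54 [ 0.5564 -0.0247  0.2191] F [ 0.1  0.2 -1.2] gap 0.994 gf 0.0
[279. 221.] (array([ 0.55852524, -0.02707041]), np.float64(0.036531918574476685))
13.57 [0.4956 0.3188 0.0118] F [ 0.7 -0.6  0.4] gap 0.999 gf 0.0
13.93 [0.4955 0.3187 0.0119] F [-1.7 -0.6  5.6] gap 0.673 gf 43.4
15.03 [0.494  0.3179 0.1986] F [ 0.  -0.  -1.1] gap 0.678 gf 43.0
16.34 [ 0.5569 -0.0238  0.2147] F [ 0.1 -0.2 -1.7] gap 0.681 gf 43.0
shallow_center [271. 181.] (array([ 0.5604843, -0.0235181]), np.float64(0.5034569746799963))
deep_center [281. 221.] (array([ 0.55754157, -0.02657825]), np.float64(0.04661802347818411))
```

View pics/held2.png

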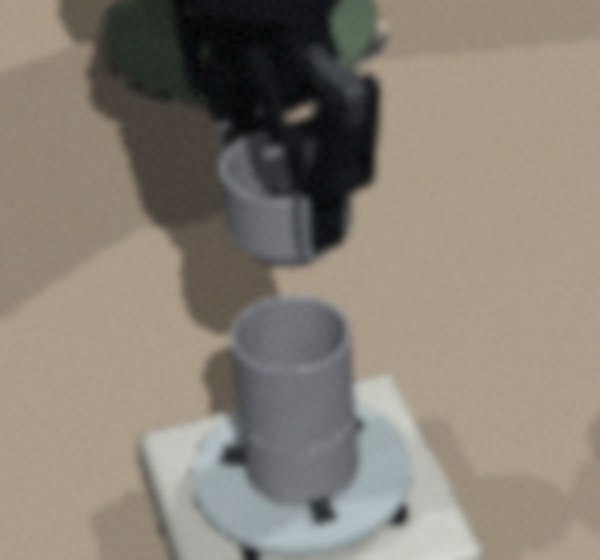

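The deep sieve stands upright and home in the pan, with its rim at crop 232..352. The shallow sieve is held above it, left edge at crop ≈219 and bottom ≈264. I check that against the prediction.

```bash
python3 - <<'E'
from h import *
f=grab_frame("scene")
for n,(x,y,h,z) in dict(sh=(.5579,-.0258,.046,.204),deep=(.5579,-.0267,.064,.084)).items():
    H=(hull(f,x,y,h,z)[:,0]+.5-[208,130])*4; print(n,H.min(0),H.max(0))
for d in silhouettes("scene","shallow_center"):
    if abs(d["centre"][0]-280)<20:
        ys,xs=np.where(d["mask"]); print((xs.min()-208)*4,(xs.max()+1-208)*4,(ys.min()-130)*4,(ys.max()+1-130)*4,d["score"])
st()
E
```

```text
sh [211.31176758 124.99084473] [346.05236816 267.03503418]
deep [228.09545898 294.24676514] [354.08410645 453.7010498 ]
220 352 132 264 0.78
136 480 376 668 0.5
16.59 [ 0.557  -0.0238  0.2149] F [-0.5  0.2 -0.8] gap 0.677 gf 43.0
```

The shallow sieve sits about 3 mm off in +y within the fingers, along the unclamped direction. I compensate and lower.

```bash
python3 - <<'E'
from h import *
p=[.5578,-.0273]
move_l([*p,.172],.1); st()
print(move_l([*p,.144],.04,until_force=5)); st()
f=grab_frame("scene")
cv2.imwrite("pics/low2.png",cv2.resize(f["img"][130:270,208:358,::-1],None,fx=4,fy=4,interpolation=cv2.INTER_CUBIC))
E
```

```text
17.18 [ 0.5579 -0.0272  0.1721] F [-0.3 -0.6 -1.6] gap 0.678 gf 43.0
True
17.77 [ 0.5575 -0.0273  0.1478] F [-1.5 -0.4  5.1] gap 0.676 gf 43.5
```

View pics/low2.png

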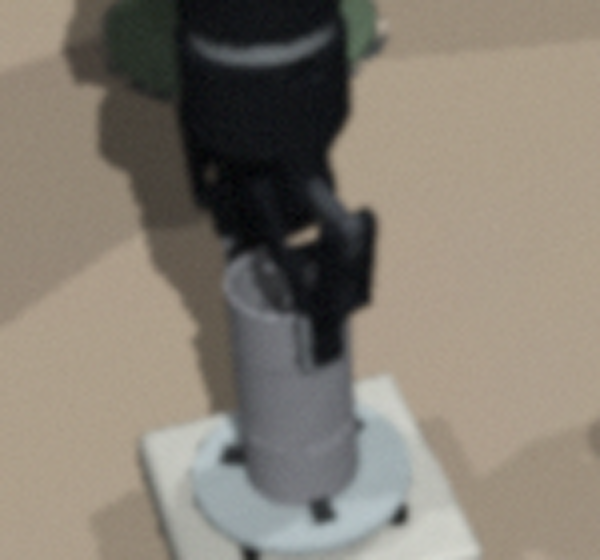

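Contact came at TCP z .1478, which is the expected home height (.148), and the collars line up at crop column ≈292. I release, retreat and check.

```bash
python3 - <<'E'
from h import *
let_go()
move_l([.5578,-.0273,.27],.15)
movep([.42,.2,.3],get_state()["eef_rot"]); st()
f=grab_frame("scene"); t=grab_frame("top")
a=cv2.resize(f["img"][150:265,218:348,::-1],None,fx=4,fy=4,interpolation=cv2.INTER_CUBIC)
b=cv2.resize(t["img"][105:220,325:390,::-1],None,fx=4,fy=4,interpolation=cv2.INTER_CUBIC)
cv2.imwrite("pics/end.png",np.hstack([a,b]))
E
```

```text
20.22 [0.4206 0.1995 0.2997] F [ 0.5 -0.4 -1.1] gap 0.999 gf 0.0
```

View pics/end.png

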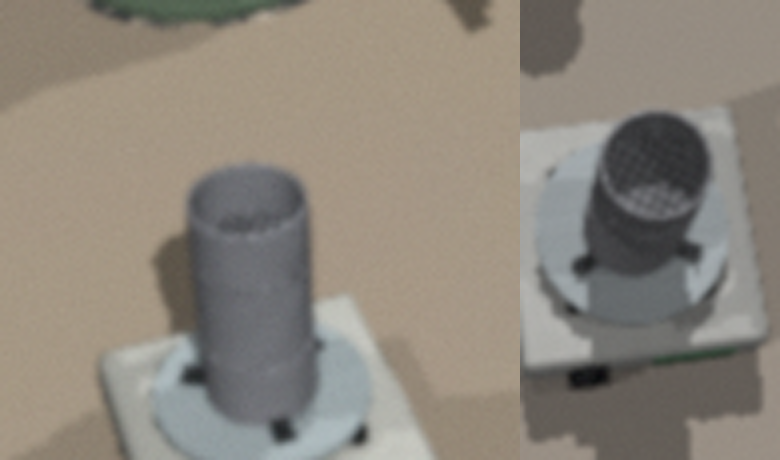

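The stack stands straight, with collars flush and level at crop columns 190–312 and the seams closed. The coarse mesh is on top and nothing touches it.

```bash
python3 -c "
from cell import *
print(sign_off())"
```

```text
the job is handed in; nothing more can be done
None
```

The deep sieve is nested in the receiver pan and the shallow steel sieve on top of it; both were let go, look fully home and level in the last pictures, and the job was handed in at about 20 s, with no verdict returned.

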